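# Hold the notions chest unlocked with its key

## Task

Take the key with the flat rectangular head out of the wooden key rest, push it fully home into the keyway on top of the wooden chest (two sticky pins nip it part way, so press on and wiggle it a little), then turn it a quarter turn clockwise, seen from above, until it stops. The lock springs back if let go, so finish while still holding the key upright, fully in and turned, so that I can lift the lid; leave the round-headed key in the rest and do not knock the other things on the table about.

Things in the scene. Friction and masses are not known exactly. Their poses are not given: they have to be found in the camera images.
- key: the key to use: steel, 64 mm tall, 40 g, upright in one of the rest's two holes (varies), origin then 8 mm above the table. Origin: centre of its lower end; z up the key, x along the width of bit and head (both ways round alike). Bit 14 (x) by 6 (y) mm, z 0 to 10, lower end rounded; round shank 5.4 mm thick to z 26; round collar 18 mm across, z 26 to 30, resting on the block's top
- key_head (a point): centre of the key's head, 47 mm above the key's origin, axes as the key's: a flat rectangular plate 34 mm (x) by 9 mm (y), from z 30 to 64 mm above the key's origin; grip it across its 9 mm
- pin_key: the other key, not to be used: same shank and collar, but a round knob for a head (26 mm across, total height 54 mm) and no bit. It stands in the other hole of the rest, 70 mm away. Origin: centre of its lower end, z up
- key_rest: fixed wooden block, 42 mm (x) by 136 mm (y) by 34 mm high, origin under its centre. Two slots 16 mm along x by 8 mm along y, 30 mm deep, open on top, centred at y = -35 and y = +35 mm; the keys stand with their x along the block's x
- chest: fixed dark wooden chest, 154 mm (x) by 216 mm (y) by 105 mm high to the top of its lid, origin under its centre, front (with drawer) to its -x. On the lid, 37 mm in front of the centre, sits the lock: a steel case with a brass face plate, 52 mm by 48 mm, its face 36 mm above the lid (141 mm above the table)
- keyway (a point): centre of the keyway's mouth, on the upper face of the lock's face plate; axes as the chest's. A slot 15.4 mm along x by 7.4 mm along y through the fixed 6 mm face plate. The key's bit goes in with the key's x along the chest's x, either way round
- keyway_floor (a point): floor of the keyway, 20 mm below the mouth, where the home key's lower end stands (collar then 6 mm above the face). Under the face plate a turning plug has a like slot, in line at rest. Two spring pins nip the bit 7 to 12 mm below the face: passing takes some 12 to 20 N, less with a small twist to and fro. The key turns only with its bit wholly below the face plate, 16 mm deep or more
- plug (a joint): turn of the lock's plug, rad: 0 at rest, grows clockwise seen from above, stops at 1.5 (a quarter turn). A spring turns it back, 0.04 N m at rest growing to 0.13 N m at the stop. The key has about 0.1 rad of play in the plug, so the hand turns a little farther than the plug
- spool_tall: bystander: wooden thread spool, 42 mm across, 60 mm tall, standing loose, origin under its centre
- spool_short: bystander: wooden thread spool, 32 mm across, 38 mm tall, standing loose, origin under its centre
- tape_roll: bystander: roll of paper tape lying flat, 96 mm across, 25 mm high, loose, origin under its centre. Left of it, at the near left end of the table (about 0.23 m ahead of the robot and 0.19 m to its left), the room has a fixed bundle of upright wooden slats, 0.46 m high: keep the upper arm clear of it when swinging
- button_jar: bystander: jar with grey lid, 64 mm across, 90 mm tall, loose, origin under its centre

How it is judged:
By the outcome, as a careful person would: the job done as asked, in the order asked, and still so for the second after the job is handed in, while the arm keeps its last pose, push and grip.
It also fails if it takes over 53 s, if anything falls off the work surface, if the arm or the gripper's body presses on something with over 40 N, if the wrist force passes 120 N, or if a joint passes its speed limit or range.

## Robot

A 7-joint arm with a two-finger parallel gripper is mounted at the origin on a cart in front of the work surface, level with it; the furniture and walls round the work are solid. World frame = base frame: x ahead of the robot, y to its left, z up, the work surface at z = 0. Lengths are in mm, angles in rad, forces in N, time in s.
With the tool pointing down it reaches from about 400 to 875 mm from the base axis. Payload 4.4 kg.
Tool frame: the origin (TCP) lies on the centre line of the jaws, within the pads' length; the fingertips stand 19 mm ahead of it and the grasp point (between the pads) is the TCP; z points along the fingers, y is the line along which they close (so a half turn about z gives the same grasp; the last joint's range is limited). The gripper opens to 85 mm and grips with 20 to 120 N. Pads are 22 mm wide; open, the fingers measure 114 mm over their backs; the gripper's body (76 mm by 85 mm) begins 54 mm behind the grasp point. The pads swing forward as they close: fully open they stand 13 mm farther back than shut.
Start: joints at [1.106, 0.628, 0.038, 1.517, -0.027, 0.996, -0.02], TCP at [252.431, -598.996, 250.313] pointing down, gripper open.
Joint ranges: [-3.06, 3.06], [-0.37, 2.12], [-1.25, 1.32], [0.18, 2.47], [-1.1, 4.24], [0.23, 1.98], [-2.94, 2.94]. Speed limits (rad/s): [2.57, 2.57, 3.14, 3.14, 3.14, 3.14, 3.14].

## Interface

Orientations are given as [roll, pitch, yaw] about the fixed x, y, z axes, in that order (R = Rz(yaw) Ry(pitch) Rx(roll)).
In Python, from cell import ctrl, viewer, silhouettes gives the robot as it stands.
- The arm moves only by the shell command python3 -m creep 'ROWS'. ROWS is JSON, a list of rows, each an object with "jaw": the gripper command: -1 is shut, 1 is fully open, values between are in proportion; "xyz": the shift along the tool's x, y, z in mm, a list of three; "angular": the turn, a rotation vector about the tool's x, y, z in rad, a list of three. In form: [{"jaw": jaw, "xyz": [tx, ty, tz], "angular": [rx, ry, rz]}, ...]. A call has 1 to 12 rows; each row is the pose to reach, as a shift and turn from the pose commanded when the call began, along the tool's axes at that moment; what a row does not reach only later rows make up. A row lasts 1/8 s, in which the tool goes at most 62.5 mm and 10.7 degrees, less where a joint would pass 70% of its speed; a pose out of reach is approached as far as the arm can. A call with a gripper value outside its range is refused whole. The fingers move at their own pace and stop on an object; the grip force is fixed at half the most. Time passes only in rows, so rows that repeat a pose let the fingers close. It gives the time, the measured TCP pose, the force, the opening and the grip force at its end, in the units of the state.
- ctrl.read_state(): the state, without advancing time (a new reading comes with each control period).
- viewer.get_image(name): name is "scene" or "top"; returns (picture, depth): 400x640x3 uint8, red, green, blue; 400x640 float32, mm along the optical axis (not along the pixel's ray), 0 where there is no reading.
- viewer.camera_model(name): a dict with "fx", "fy", "cx", "cy" (pixels), "dist" ([k1, k2, p1, p2, k3] as OpenCV has them; the pictures are not rectified), "T" (4x4, takes a point from camera to world coordinates). Camera axes: x right, y down, z forward; pixel columns grow to the right and rows downward; lengths in mm; the calibration is good to about 2 mm. A picture is of the moment at which its call begins. camera_model takes no time and is no camera call.
- ctrl.finish_job(): hands the job in; it is judged then, once.
Trained networks look in the newest picture that a camera, given by its name, has taken for a name from the list of things; names that differ only in an ending like _2 or _b are one class to them, and where a whole thing is asked for, a point or a joint stands for the part that bears it (a point fixed in the world has none). Each returns a list of dicts, best first, with "score" (0 to 1); they miss things now and then, are a little off and sometimes report something else, mostly with a low value. They report only what shows in the picture. A call takes as long as a camera call.
- silhouettes(camera, target): "pixels" (400x640 bool, what is visible of it) and "xy" ([column, row] in pixels, amid what is visible of it).
The state is a dict: "clock": time; "qpos": joint angles; "qd": joint speeds; "tau": joint torques, N m; "eef_pos": TCP position; "tool_rot": TCP orientation; "force": force on the tool from outside, world axes, zero at the start; "torque": the same for the moment, N m; "width": finger opening in mm; "gripper_force": force on a finger pad.
Only numpy, scipy, OpenCV 4.12 (cv2) and the standard library are available. Lean on these libraries where they do the work, as an engineer would, in place of code of your own. Each camera call takes 0.05 s, during which the arm holds its last target. There are 200 camera calls.

## Working session

There is one attempt and no reset: what is moved stays moved. The work goes in short steps, Python scripts to look and compute and a shell command to move; the robot and the scene stay as the last step left them, time stands still between calls to the robot, and variables do not carry over. Pictures are saved under pics/ and viewed, at most 10 in all, crops included, and the job is handed in when it is done.

```bash
mkdir -p pics; cat > h.py <<'E'
import numpy as np, cv2
from cell import ctrl, viewer, silhouettes
from scipy.spatial.transform import Rotation as R
def cloud(name,depth,mask):
    m=viewer.camera_model(name); v,u=np.nonzero(mask&(depth>0))
    K=np.array([[m['fx'],0,m['cx']],[0,m['fy'],m['cy']],[0,0,1]])
    p=cv2.undistortPoints(np.c_[u,v].astype(np.float64)[:,None],K,np.array(m['dist']))[:,0]
    z=depth[v,u]; P=np.c_[p*z[:,None],z]; T=np.array(m['T'])
    return P@T[:3,:3].T+T[:3,3]
E
python3 - <<'E'
from h import *
s=ctrl.read_state();print(s)
for n in['top','scene']:
    im,d=viewer.get_image(n);cv2.imwrite(f'pics/{n}0.png',im[:,:,::-1]);np.save(f'{n}_d.npy',d)
    print(n,np.array(viewer.camera_model(n)['T']).round(3).tolist(),viewer.camera_model(n)['fx'])
    for t in['key','pin_key','key_rest','chest','spool_tall','spool_short','tape_roll','button_jar']:
        for r in silhouettes(n,t)[:2]:
            c=cloud(n,d,r['pixels'])
            if len(c): print(n,t,round(r['score'],2),np.round(r['xy']),len(c),np.percentile(c,[3,50,97],axis=0).round().tolist())
E
```

```text
{'clock': 0.0, 'qpos': array([ 1.10620692,  0.62933977,  0.0384249 ,  1.51834406, -0.02700137,
        0.99628721, -0.01999576]), 'qd': array([-2.77544447e-04, -8.34221247e-04,  6.16201723e-04,  4.14420369e-04,
        1.35285100e-03, -3.11742464e-05, -1.09969436e-03]), 'tau': array([-7.98371570e-05, -5.63396358e+01,  1.22617476e+00, -1.93441880e+01,
        1.09839201e-02,  1.05051475e-02, -1.39517778e-05]), 'eef_pos': array([ 252.21187875, -598.45254518,  249.40050908]), 'tool_rot': array([-3.13973172e+00,  1.25065238e-05,  3.98807255e-01]), 'force': array([-0.16870661, -0.19612426,  0.49369239]), 'torque': array([-0.05218499, -0.01198082,  0.0290529 ]), 'gripper_force': 0.0, 'width': 85.17885476749069}
top [[0.007, -0.984, 0.176, 359.258], [-1.0, -0.005, 0.008, -115.369], [-0.007, -0.176, -0.984, 1149.311], [0.0, 0.0, 0.0, 1.0]] 513.6410091300437
top key 0.6 [368. 148.] 7025 [[569.0, -319.0, 26.0], [657.0, -216.0, 106.0], [757.0, -115.0, 142.0]]
top key 0.4 [381. 239.] 1024 [[444.0, -318.0, 5.0], [473.0, -252.0, 34.0], [506.0, -190.0, 39.0]]
top key_rest 0.59 [389. 242.] 1061 [[44
[... 1279 characters left out ...]
506.0, -94.0, 2.0], [515.0, -73.0, 50.0], [542.0, -59.0, 61.0]]
scene spool_short 0.61 [350. 281.] 374 [[421.0, -114.0, 2.0], [430.0, -98.0, 36.0], [449.0, -87.0, 39.0]]
scene spool_short 0.51 [344. 177.] 7109 [[558.0, -318.0, 7.0], [627.0, -187.0, 103.0], [743.0, -102.0, 140.0]]
scene tape_roll 0.7 [347. 181.] 7122 [[558.0, -318.0, 7.0], [627.0, -187.0, 103.0], [743.0, -102.0, 140.0]]
scene tape_roll 0.61 [247. 258.] 1257 [[504.0, 6.0, -0.0], [547.0, 50.0, 21.0], [593.0, 93.0, 25.0]]
scene button_jar 0.69 [264. 214.] 1422 [[612.0, -48.0, 3.0], [624.0, -17.0, 68.0], [667.0, 8.0, 90.0]]
scene button_jar 0.16 [394. 236.] 255 [[448.0, -230.0, 35.0], [461.0, -221.0, 58.0], [477.0, -215.0, 72.0]]
```

View pics/top0.png

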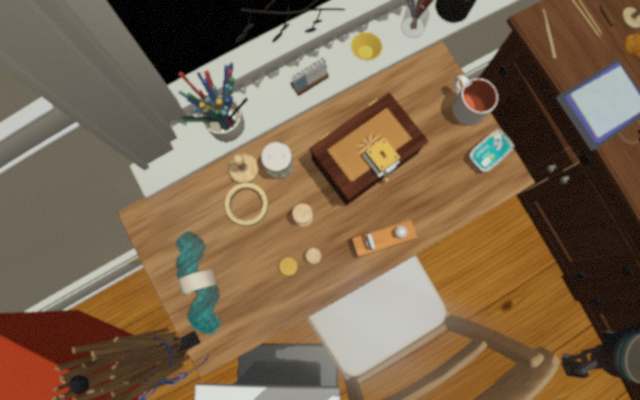

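View pics/scene0.png

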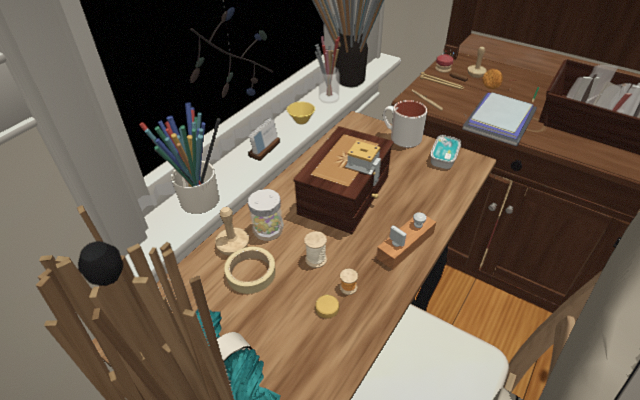

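```bash
cat > m.py <<'E'
from h import *
def rect(P,n):
    r=cv2.minAreaRect(P[:,:2].astype(np.float32)); print(n,len(P),'med',P.mean(0).round(1),np.round(r[0],1),np.round(r[1],1),round(r[2],1))
for n in['top','scene']:
    d=np.load(n+'_d.npy'); A=cloud(n,d,d>0)
    def box(x0,x1,y0,y1,z0,z1): 
        q=A[(A[:,0]>x0)&(A[:,0]<x1)&(A[:,1]>y0)&(A[:,1]<y1)&(A[:,2]>z0)&(A[:,2]<z1)]; return q
    rect(box(540,780,-340,-90,95,112),n+' lid')
    rect(box(540,780,-340,-90,134,148),n+' lock')
    rect(box(420,530,-340,-170,29,38),n+' rest')
    rect(box(430,530,-260,-200,50,75),n+' head')
    rect(box(430,530,-260,-200,66,76),n+' headtop')
    rect(box(450,530,-310,-260,52,66),n+' knob')
    t=box(-9999,9999,-9999,9999,-15,15); t=t[(t[:,0]>420)&(t[:,0]<500)&(t[:,1]<-120)&(t[:,1]>-190)]; print('tablez',np.median(t[:,2]))
    im=cv2.imread(f'pics/{n}0.png')
    (u,v)={'top':(383,190),'scene':(380,190)}[n]
    c=im[v-80:v+80,u-70:u+70]; cv2.imwrite(f'pics/{n}_c.png',cv2.resize(c,None,fx=3.5,fy=3.5,interpolation=cv2.INTER_CUBIC))
a=[cv2.imread(f'pics/{n}_c.png')[:, :400] for n in['top','scene']]
cv2.imwrite('pics/c0.png',np.hstack(a))
E
python3 m.py
```

```text
top lid 5706 med [ 667.6 -213.8  105.4] [ 666.8 -218.8] [147.5 216.5] 36.6
top lock 575 med [ 634.2 -242.6  141.1] [ 635.1 -243.2] [52.7 49.4] 36.8
top rest 931 med [ 475.2 -255.1   34.4] [ 476.2 -257.1] [ 42.6 137.5] 18.0
top head 82 med [ 464.6 -222.7   68.7] [ 465.1 -223.4] [33.6  9.1] 17.1
top headtop 69 med [ 465.3 -223.1   71.7] [ 465.2 -223.3] [33.3  9.1] 17.0
top knob 111 med [ 486.3 -290.    60.8] [ 486.6 -290.6] [24.  23.8] 0.3
tablez -0.05784958713229571
scene lid 3582 med [ 655.7 -200.7  104.2] [ 665.6 -217.1] [147.7 218.7] 37.1
scene lock 439 med [ 632.2 -240.2  139.8] [ 635.  -241.7] [52.9 51.9] 37.2
scene rest 834 med [ 468.8 -249.4   33.6] [ 475.3 -256.7] [ 43.7 138.3] 17.8
scene head 174 med [ 462.2 -221.2   63.9] [ 464.1 -222.8] [33.4 11.3] 17.5
scene headtop 82 med [ 462.9 -222.1   70.2] [ 464.2 -222.8] [33.2 11.3] 17.5
scene knob 114 med [ 483.5 -287.2   58.6] [ 485.3 -289.3] [25.2 27.7] 9.0
tablez -1.0889734562639433
```

View pics/c0.png

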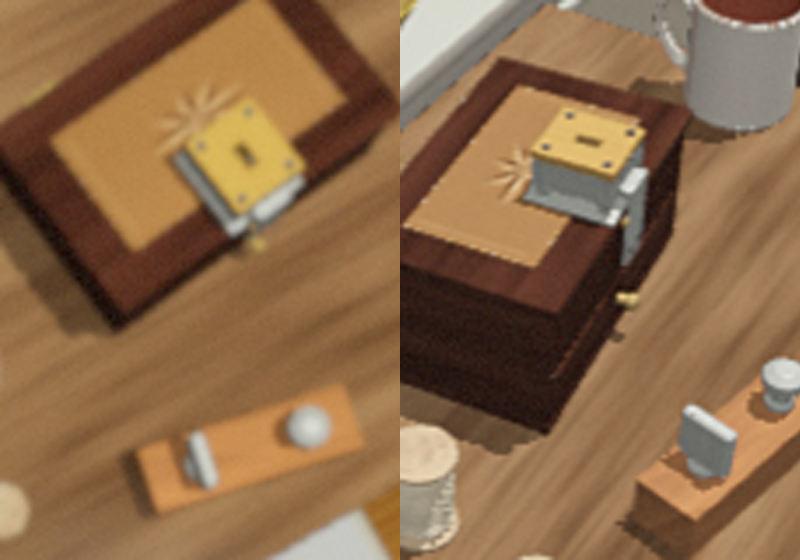

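```bash
cat >> h.py <<'E'
def go(xyz,yawdeg):
    s=ctrl.read_state(); R0=R.from_euler('xyz',s['tool_rot'])
    Rt=R.from_euler('xyz',[np.pi,0,np.radians(yawdeg)])
    print('shift',R0.inv().apply(np.array(xyz)-s['eef_pos']).round(1),'rot',(R0.inv()*Rt).as_rotvec().round(4))
    print('pos',s['eef_pos'].round(1),np.degrees(s['tool_rot']).round(2),'F',s['force'].round(1),'M',s['torque'].round(2),'w',round(s['width'],1),round(s['gripper_force']),'t',s['clock'],'q',s['qpos'].round(2))
E
python3 -c "
from h import *
go([464.8,-223.1,150],17.6)"
```

```text
shift [ 341.7 -264.   100.3] rot [ 0.0001 -0.      0.0916]
pos [ 252.4 -599.   250.3] [180.    -0.    22.85] F [ 0.3  0.8 -0.8] M [ 0.01  0.01 -0.05] w 85.6 0 t 0.9 q [ 1.11  0.63  0.04  1.52 -0.03  1.   -0.02]
```

```bash
python3 -m creep '[{"jaw":-0.1,"xyz":[171,-132,0],"angular":[0,0,0.05]},{"jaw":-0.1,"xyz":[171,-132,0],"angular":[0,0,0.05]},{"jaw":-0.1,"xyz":[171,-132,0],"angular":[0,0,0.05]},{"jaw":-0.1,"xyz":[171,-132,0],"angular":[0,0,0.05]},{"jaw":-0.1,"xyz":[341.7,-264,50],"angular":[0,0,0.0916]},{"jaw":-0.1,"xyz":[341.7,-264,50],"angular":[0,0,0.0916]},{"jaw":-0.1,"xyz":[341.7,-264,50],"angular":[0,0,0.0916]},{"jaw":-0.1,"xyz":[341.7,-264,100],"angular":[0,0,0.0916]},{"jaw":-0.1,"xyz":[341.7,-264,100],"angular":[0,0,0.0916]},{"jaw":-0.1,"xyz":[341.7,-264,100],"angular":[0,0,0.0916]},{"jaw":-0.1,"xyz":[341.7,-264,100],"angular":[0,0,0.0916]}]'
python3 - <<'E'
from h import *
go([464.8,-223.1,60],17.6)
im,d=viewer.get_image('scene');im2,d2=viewer.get_image('top')
a=[cv2.resize(im[120:300,290:490],(400,360)),cv2.resize(im2[120:300,280:480],(400,360))]
cv2.imwrite('pics/1.png',np.hstack(a)[:,:,::-1])
E
```

```text
clock: 2.28
eef_pos: [465.0, -225.1, 151.7]
tool_rot: [3.139, -0.002, 0.304]
force: [-0.1, -0.8, -0.0]
width: 38.4
gripper_force: 0.0
shift [ 0.3 -2.2 91.7] rot [ 0.0025 -0.0015 -0.0028]
pos [ 465.  -225.1  151.7] [ 1.7986e+02 -9.0000e-02  1.7440e+01] F [-0.1 -0.8 -0. ] M [-0.01 -0.04 -0.01] w 38.4 0 t 2.275 q [ 0.37  0.58  0.04  1.99 -0.04  0.57 -0.83]
```

View pics/1.png

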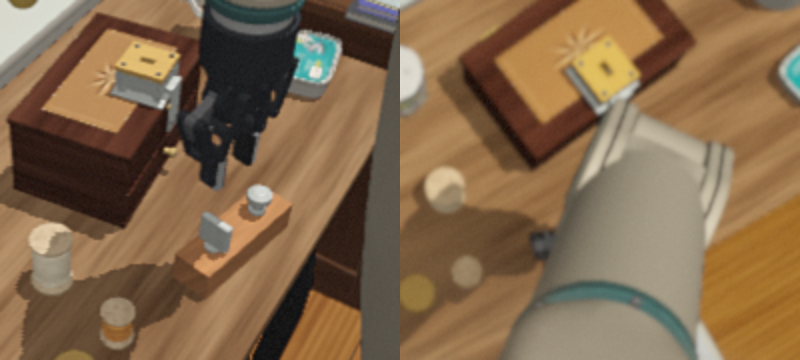

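The gripper hangs above the key (scene crop 225,150; key at 213,232), jaws straddling in line; the chest is free. Now I go down.

```bash
python3 -m creep '[{"jaw":-0.1,"xyz":[0,-1,30],"angular":[0,0,0]},{"jaw":-0.1,"xyz":[0,-1,50],"angular":[0,0,0]},{"jaw":-0.1,"xyz":[0,-1,50],"angular":[0,0,0]},{"jaw":-0.1,"xyz":[0,-1,50],"angular":[0,0,0]}]'
python3 - <<'E'
from h import *
go([464.8,-223.1,61],17.6)
E
```

```text
clock: 2.88
eef_pos: [465.0, -222.8, 101.3]
tool_rot: [3.14, -0.001, 0.306]
force: [0.1, 0.1, -0.0]
width: 38.4
gripper_force: 0.0
shift [-0.3  0.1 40.3] rot [ 0.0012 -0.0013 -0.0009]
pos [ 465.  -222.8  101.3] [ 1.7993e+02 -7.0000e-02  1.7550e+01] F [ 0.1  0.1 -0. ] M [ 0.03  0.01 -0.01] w 38.4 0 t 2.875 q [ 0.37  0.67  0.03  2.02 -0.05  0.45 -0.83]
```

```bash
python3 -m creep '[{"jaw":-0.1,"xyz":[0,0,25],"angular":[0,0,0]},{"jaw":-0.1,"xyz":[0,0,40],"angular":[0,0,0]},{"jaw":-0.1,"xyz":[0,0,40],"angular":[0,0,0]},{"jaw":-0.1,"xyz":[0,0,40],"angular":[0,0,0]},{"jaw":-0.6,"xyz":[0,0,40],"angular":[0,0,0]},{"jaw":-0.7,"xyz":[0,0,40],"angular":[0,0,0]},{"jaw":-1,"xyz":[0,0,40],"angular":[0,0,0]},{"jaw":-1,"xyz":[0,0,40],"angular":[0,0,0]},{"jaw":-1,"xyz":[0,0,40],"angular":[0,0,0]},{"jaw":-1,"xyz":[0,0,40],"angular":[0,0,0]}]'
python3 - <<'E'
from h import *
go([464.8,-223.1,61],17.6)
E
```

```text
clock: 4.12
eef_pos: [464.8, -222.2, 60.8]
tool_rot: [3.141, -0.001, 0.307]
force: [-1.0, 0.4, 5.3]
width: 8.0
gripper_force: 59.7
shift [-0.3  0.9 -0.2] rot [ 0.0005 -0.0006 -0.0001]
pos [ 464.8 -222.2   60.8] [ 1.7997e+02 -4.0000e-02  1.7600e+01] F [-1.   0.4  5.3] M [ 0.07  0.08 -0.01] w 8.0 60 t 4.125 q [ 0.37  0.74  0.03  2.04 -0.05  0.36 -0.82]
```

```bash
python3 -m creep '[{"jaw":-1,"xyz":[0,0,-10],"angular":[0,0,0]},{"jaw":-1,"xyz":[0,0,-30],"angular":[0,0,0]},{"jaw":-1,"xyz":[0,0,-70],"angular":[0,0,0]},{"jaw":-1,"xyz":[0,0,-110],"angular":[0,0,0]},{"jaw":-1,"xyz":[0,0,-150],"angular":[0,0,0]},{"jaw":-1,"xyz":[0,0,-150],"angular":[0,0,0]},{"jaw":-1,"xyz":[0,0,-150],"angular":[0,0,0]}]'
python3 - <<'E'
from h import *
go([634.5,-242.5,215],37)
E
```

```text
clock: 5.0
eef_pos: [464.0, -221.7, 210.1]
tool_rot: [-3.141, 0.001, 0.307]
force: [0.5, -0.4, -0.4]
width: 8.3
gripper_force: 59.0
shift [156.3  71.4  -5. ] rot [-0.0007  0.0004 -0.3385]
pos [ 464.  -221.7  210.1] [-1.7997e+02  3.0000e-02  1.7610e+01] F [ 0.5 -0.4 -0.4] M [0.   0.07 0.06] w 8.3 59 t 5.0 q [ 0.36  0.49  0.05  1.94 -0.04  0.72 -0.83]
```

```bash
python3 -m creep '[{"jaw":-1,"xyz":[40,18,-5],"angular":[0,0,-0.1]},{"jaw":-1,"xyz":[80,36,-5],"angular":[0,0,-0.2]},{"jaw":-1,"xyz":[120,54,-5],"angular":[0,0,-0.3]},{"jaw":-1,"xyz":[156.3,71.4,-5],"angular":[0,0,-0.3385]},{"jaw":-1,"xyz":[156.3,71.4,-5],"angular":[0,0,-0.3385]},{"jaw":-1,"xyz":[156.3,71.4,-5],"angular":[0,0,-0.3385]},{"jaw":-1,"xyz":[156.3,71.4,-5],"angular":[0,0,-0.3385]}]'
python3 - <<'E'
from h import *
go([634.5,-242.5,215],37)
im,d=viewer.get_image('scene');im2,d2=viewer.get_image('top')
np.save('s2.npy',d)
cv2.imwrite('pics/s2.png',im[:,:,::-1])
a=[cv2.resize(im[100:200,310:410],(500,500),interpolation=cv2.INTER_CUBIC),cv2.resize(im2[100:200,330:430],(300,300))]
a[1]=np.vstack([a[1],np.zeros((200,300,3),np.uint8)])
cv2.imwrite('pics/2.png',np.hstack(a)[:,:,::-1])
A=cloud('scene',d,d>0)
q=A[(np.hypot(A[:,0]-635,A[:,1]+243)<25)]
for a0,b0 in[(135,148),(160,170),(170,180),(180,190),(186,193),(193,200),(200,206),(206,215)]:
    p=q[(q[:,2]>a0)&(q[:,2]<=b0)]; print(a0,b0,len(p),p.mean(0).round(1) if len(p) else '')
E
```

```text
clock: 5.88
eef_pos: [633.6, -243.0, 214.8]
tool_rot: [-3.14, 0.002, 0.645]
force: [0.6, 0.5, -0.5]
width: 8.3
gripper_force: 59.0
shift [ 1.   0.2 -0.2] rot [-0.0015  0.0015 -0.0009]
pos [ 633.6 -243.   214.8] [-1.7991e+02  9.0000e-02  3.6950e+01] F [ 0.6  0.5 -0.5] M [-0.02 -0.02 -0.08] w 8.3 59 t 5.875 q [ 0.35  0.71 -0.04  1.46  0.03  0.97 -0.63]
135 148 282 [ 634.5 -242.7  140.3]
160 170 25 [ 631.8 -241.7  166.6]
170 180 21 [ 632.6 -242.1  173.4]
180 190 12 [ 629.4 -239.9  186.7]
186 193 18 [ 628.5 -238.6  190.2]
193 200 32 [ 626.7 -239.8  196.7]
200 206 34 [ 624.  -239.7  202.8]
206 215 66 [ 623.2 -237.1  210.4]
```

View pics/2.png

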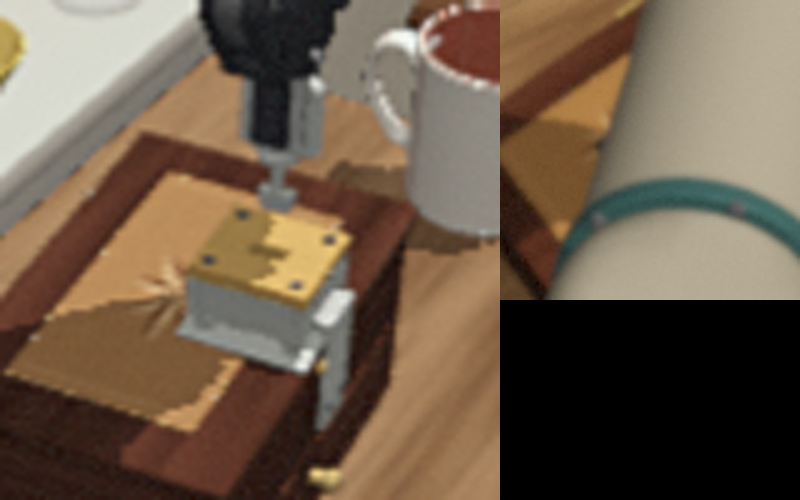

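```bash
cat > s.py <<'E'
from h import *
def K(n):
    m=viewer.camera_model(n); return np.array([[m['fx'],0,m['cx']],[0,m['fy'],m['cy']],[0,0,1]]),np.array(m['dist']),np.array(m['T'])
def ray(n,uv,z):
    k,di,T=K(n); p=cv2.undistortPoints(np.array([[uv]],float),k,di)[0,0]; v=T[:3,:3]@np.r_[p,1]; return T[:3,3]+v*(z-T[2,3])/v[2]
def proj(n,P):
    k,di,T=K(n); Ti=np.linalg.inv(T); return cv2.projectPoints(np.array(P,float),cv2.Rodrigues(Ti[:3,:3])[0],Ti[:3,3],k,di)[0][:,0]
for n in['top','scene']:
    im=cv2.imread(f'pics/{n}0.png').astype(float); g=im[:,:,2]  # red
    c=proj(n,[[634.8,-242.5,141]])[0]
    v,u=np.mgrid[0:400,0:640]; w=(np.hypot(u-c[0],v-c[1])<7)
    bg=np.median(g[w]); wt=np.where(w,np.clip(bg-25-g,0,None),0)
    uv=np.array([(wt*u).sum(),(wt*v).sum()])/wt.sum(); P=ray(n,uv,141)
    print(n,'slot px',uv.round(2),'pred',c.round(2),P.round(2),'npx',(wt>0).sum())
    d=np.load(n+'_d.npy');A=cloud(n,d,d>0)
    # lock face edges centroid via colour-free depth handled before
im=cv2.imread('pics/s2.png'); 
cx=37*np.pi/180; ex=np.array([np.cos(cx),np.sin(cx),0]);ey=np.array([-ex[1],ex[0],0]);tcp=np.array([633.6,-243,214.8])
for a in[1]:
    b=tcp-[0,0,53]
    box=[b+sx*7*ex+sy*3*ey+[0,0,z] for sx in(-1,1) for sy in(-1,1) for z in(0,10)]
    pb=proj('scene',box); print(pb.round(1).tolist())
    x0,y0=350,118
    big=cv2.resize(im[y0:y0+42,x0:x0+42],None,fx=14,fy=14,interpolation=cv2.INTER_NEAREST)
    h=cv2.convexHull(((pb-[x0,y0]+.5)*14).astype(np.int32)); cv2.polylines(big,[h],True,(0,0,255),1)
    for p in [ray('scene',(0,0),1)]: pass
    cv2.imwrite('pics/3.png',big)
E
python3 s.py
```

```text
top slot px [382.62 153.74] pred [382.55 154.15] [ 635.66 -242.67  141.  ] npx 33
scene slot px [363.36 149.87] pred [363.35 149.46] [ 633.56 -241.81  141.  ] npx 20
[[368.2, 141.5], [368.5, 137.4], [367.0, 143.1], [367.3, 139.0], [361.8, 139.7], [362.0, 135.6], [360.6, 141.3], [360.8, 137.2]]
```

View pics/3.png

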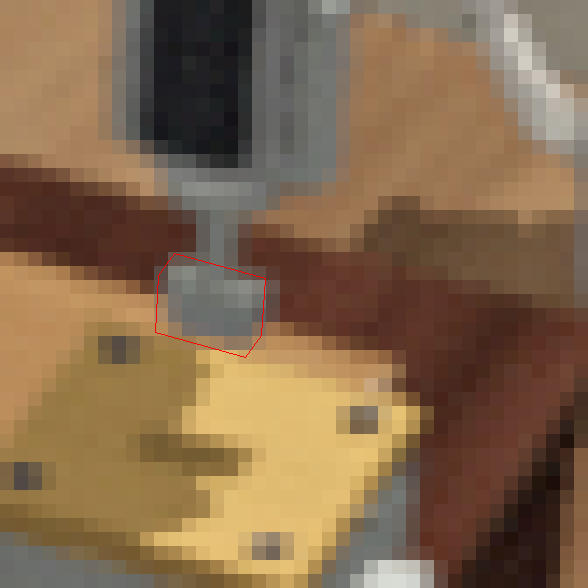

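```bash
python3 -c "
from h import *
go([634.6,-241.4,197],36.9)"
```

```text
shift [ 1.3 -1.  18.4] rot [-0.0004  0.0005  0.0011]
pos [ 634.2 -243.   215.4] [-1.7998e+02  3.0000e-02  3.6960e+01] F [-0.9  0.4 -0.6] M [-0.03 -0.04  0.01] w 8.2 59 t 5.975 q [ 0.35  0.71 -0.04  1.46  0.03  0.97 -0.63]
```

```bash
python3 -m creep '[{"jaw":-1,"xyz":[1.4,-0.9,10],"angular":[0,0,0]},{"jaw":-1,"xyz":[1.4,-0.9,18],"angular":[0,0,0]},{"jaw":-1,"xyz":[1.4,-0.9,18],"angular":[0,0,0]},{"jaw":-1,"xyz":[1.4,-0.9,18],"angular":[0,0,0]},{"jaw":-1,"xyz":[1.4,-0.9,21],"angular":[0,0,0]},{"jaw":-1,"xyz":[1.4,-0.9,23],"angular":[0,0,0]},{"jaw":-1,"xyz":[1.4,-0.9,24],"angular":[0,0,0]},{"jaw":-1,"xyz":[1.4,-0.9,24],"angular":[0,0,0]}]'
python3 -c "
from h import *
go([634.6,-241.4,190],36.9)"
```

```text
clock: 6.98
eef_pos: [635.6, -241.3, 191.2]
tool_rot: [-3.141, 0.0, 0.646]
force: [0.4, -0.1, 0.3]
width: 8.5
gripper_force: 59.0
shift [-0.9 -0.5  1.2] rot [-0.0001  0.0001  0.0016]
pos [ 635.6 -241.3  191.2] [-179.99    0.     36.99] F [ 0.4 -0.1  0.3] M [ 0.04 -0.03  0.05] w 8.5 59 t 6.975 q [ 0.34  0.73 -0.04  1.48  0.03  0.93 -0.63]
```

```bash
python3 -m creep '[{"jaw":-1,"xyz":[0,0,1],"angular":[0,0,0]},{"jaw":-1,"xyz":[0,0,2],"angular":[0,0,0]},{"jaw":-1,"xyz":[0,0,3],"angular":[0,0,0]},{"jaw":-1,"xyz":[0,0,3],"angular":[0,0,0]}]'
python3 -c "
from h import *
go([634.6,-241.4,190],36.9)"
```

```text
clock: 7.48
eef_pos: [635.6, -241.3, 188.2]
tool_rot: [-3.141, 0.0, 0.646]
force: [0.2, 0.3, -0.8]
width: 8.1
gripper_force: 59.0
shift [-0.9 -0.5 -1.8] rot [-0.0001  0.      0.0016]
pos [ 635.6 -241.3  188.2] [-179.99    0.     36.99] F [ 0.2  0.3 -0.8] M [ 0.02 -0.05  0.  ] w 8.1 59 t 7.475 q [ 0.34  0.74 -0.04  1.48  0.03  0.92 -0.63]
```

```bash
python3 -m creep '[{"jaw":-1,"xyz":[0,0,2],"angular":[0,0,0.03]},{"jaw":-1,"xyz":[0,0,3],"angular":[0,0,-0.03]},{"jaw":-1,"xyz":[0,0,4],"angular":[0,0,0.03]},{"jaw":-1,"xyz":[0,0,5],"angular":[0,0,-0.03]},{"jaw":-1,"xyz":[0,0,6],"angular":[0,0,0.03]},{"jaw":-1,"xyz":[0,0,6],"angular":[0,0,0]}]'
python3 -c "
from h import *
go([634.6,-241.4,190],36.9)"
```

```text
clock: 8.22
eef_pos: [635.9, -241.9, 183.4]
tool_rot: [3.14, -0.0, 0.644]
force: [-0.6, -0.7, 5.3]
width: 8.3
gripper_force: 59.8
shift [-0.7 -1.2 -6.6] rot [ 0.0016 -0.0001  0.0004]
pos [ 635.9 -241.9  183.4] [179.91  -0.    36.93] F [-0.6 -0.7  5.3] M [-0.07  0.34 -0.07] w 8.3 60 t 8.225 q [ 0.34  0.74 -0.04  1.49  0.03  0.91 -0.63]
```

```bash
python3 -m creep '[{"jaw":-1,"xyz":[0,0,1],"angular":[0,0,0.04]},{"jaw":-1,"xyz":[0,0,2],"angular":[0,0,-0.04]},{"jaw":-1,"xyz":[0,0,3],"angular":[0,0,0.04]},{"jaw":-1,"xyz":[0,0,4],"angular":[0,0,-0.04]},{"jaw":-1,"xyz":[0,0,4],"angular":[0,0,0.04]},{"jaw":-1,"xyz":[0,0,4],"angular":[0,0,-0.04]},{"jaw":-1,"xyz":[0,0,4],"angular":[0,0,0]}]'
python3 -c "
from h import *
go([634.6,-241.4,190],36.9)"
```

```text
clock: 9.1
eef_pos: [636.0, -241.7, 178.3]
tool_rot: [3.141, -0.001, 0.642]
force: [1.8, -0.9, -1.3]
width: 7.9
gripper_force: 58.8
shift [ -0.9  -1.1 -11.7] rot [ 0.0009 -0.0006 -0.002 ]
pos [ 636.  -241.7  178.3] [ 1.7995e+02 -4.0000e-02  3.6790e+01] F [ 1.8 -0.9 -1.3] M [-0.24 -0.28 -0.03] w 7.9 59 t 9.1 q [ 0.34  0.75 -0.04  1.49  0.03  0.9  -0.63]
```

```bash
python3 -m creep '[{"jaw":-1,"xyz":[0,0,1],"angular":[0,0,0.02]},{"jaw":-1,"xyz":[0,0,2],"angular":[0,0,-0.02]},{"jaw":-1,"xyz":[0,0,3],"angular":[0,0,0.02]},{"jaw":-1,"xyz":[0,0,4],"angular":[0,0,0]},{"jaw":-1,"xyz":[0,0,5],"angular":[0,0,0]},{"jaw":-1,"xyz":[0,0,5],"angular":[0,0,0]}]'
python3 -c "
from h import *
go([634.6,-241.4,190],36.9)"
```

```text
clock: 9.85
eef_pos: [635.8, -241.5, 173.6]
tool_rot: [3.141, -0.0, 0.646]
force: [-0.1, -2.0, 4.6]
width: 8.0
gripper_force: 59.9
shift [ -0.9  -0.8 -16.4] rot [ 0.0005 -0.0001  0.0018]
pos [ 635.8 -241.5  173.6] [ 1.7997e+02 -1.0000e-02  3.7000e+01] F [-0.1 -2.   4.6] M [-0.41 -0.05 -0.04] w 8.0 60 t 9.85 q [ 0.34  0.75 -0.04  1.5   0.03  0.89 -0.63]
```

```bash
python3 -m creep '[{"jaw":-1,"xyz":[0,0,1],"angular":[0,0,0.02]},{"jaw":-1,"xyz":[0,0,2],"angular":[0,0,-0.02]},{"jaw":-1,"xyz":[0,0,2],"angular":[0,0,0]},{"jaw":-1,"xyz":[0,0,2],"angular":[0,0,0]}]'
python3 - <<'E'
from h import *
go([634.6,-241.4,190],36.9)
im,d=viewer.get_image('scene')
cv2.imwrite('pics/4.png',cv2.resize(im[100:200,310:410],(500,500),interpolation=cv2.INTER_CUBIC)[:,:,::-1])
E
```

```text
clock: 10.35
eef_pos: [635.9, -241.5, 173.4]
tool_rot: [3.14, -0.001, 0.645]
force: [-2.5, -0.4, 12.0]
width: 8.1
gripper_force: 61.1
shift [ -1.   -0.9 -16.6] rot [ 0.0013 -0.0007  0.0013]
pos [ 635.9 -241.5  173.4] [ 1.7993e+02 -4.0000e-02  3.6970e+01] F [-2.5 -0.4 12. ] M [-0.13  0.65 -0.07] w 8.1 61 t 10.35 q [ 0.34  0.75 -0.04  1.5   0.03  0.89 -0.63]
```

View pics/4.png

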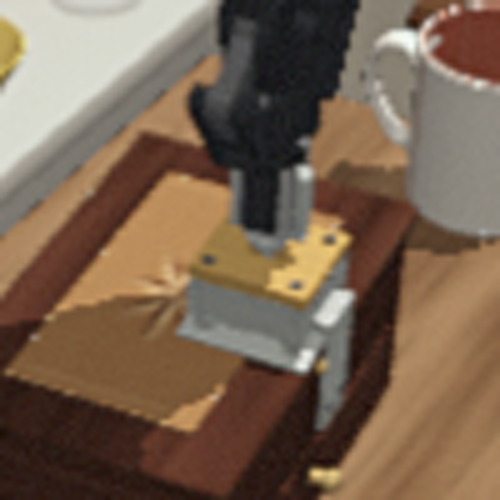

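The collar now sits just above the brass plate (crop 265,245), key upright, bottomed with 12 N. Turning now.

```bash
python3 -m creep '[{"jaw":-1,"xyz":[0,0,-1],"angular":[0,0,0.12]},{"jaw":-1,"xyz":[0,0,-1],"angular":[0,0,0.24]},{"jaw":-1,"xyz":[0,0,-1],"angular":[0,0,0.36]},{"jaw":-1,"xyz":[0,0,-1],"angular":[0,0,0.48]},{"jaw":-1,"xyz":[0,0,-1],"angular":[0,0,0.6]},{"jaw":-1,"xyz":[0,0,-1],"angular":[0,0,0.7]},{"jaw":-1,"xyz":[0,0,-1],"angular":[0,0,0.8]},{"jaw":-1,"xyz":[0,0,-1],"angular":[0,0,0.8]}]'
python3 -c "
from h import *
go([635.9,-241.5,173],36.9-94)"
```

```text
clock: 11.4
eef_pos: [635.8, -241.4, 173.5]
tool_rot: [3.141, -0.001, -0.155]
force: [-1.4, -0.9, 9.5]
width: 8.0
gripper_force: 60.5
shift [0.1 0.1 0.5] rot [ 1.000e-04 -9.000e-04  8.417e-01]
pos [ 635.8 -241.4  173.5] [ 1.7998e+02 -4.0000e-02 -8.8800e+00] F [-1.4 -0.9  9.5] M [-0.19  0.32  0.07] w 8.0 61 t 11.4 q [ 0.22  0.76  0.18  1.5  -0.16  0.89 -1.27]
```

```bash
python3 -m creep '[{"jaw":-1,"xyz":[0,0,0],"angular":[0,0,0.12]},{"jaw":-1,"xyz":[0,0,0],"angular":[0,0,0.24]},{"jaw":-1,"xyz":[0,0,0],"angular":[0,0,0.36]},{"jaw":-1,"xyz":[0,0,0],"angular":[0,0,0.48]},{"jaw":-1,"xyz":[0,0,0],"angular":[0,0,0.6]},{"jaw":-1,"xyz":[0,0,0],"angular":[0,0,0.7]},{"jaw":-1,"xyz":[0,0,0],"angular":[0,0,0.76]},{"jaw":-1,"xyz":[0,0,0],"angular":[0,0,0.8]},{"jaw":-1,"xyz":[0,0,0],"angular":[0,0,0.8]}]'
python3 -c "
from h import *
go([635.9,-241.5,173],36.9-94)"
```

```text
clock: 12.52
eef_pos: [636.0, -241.1, 173.5]
tool_rot: [-3.141, -0.001, -0.954]
force: [-1.1, 0.3, 10.4]
width: 8.6
gripper_force: 60.6
shift [0.2 0.3 0.5] rot [-0.0009 -0.0005  0.0425]
pos [ 636.  -241.1  173.5] [-1.7995e+02 -3.0000e-02 -5.4670e+01] F [-1.1  0.3 10.4] M [-0.07  0.28  0.1 ] w 8.6 61 t 12.525 q [ 0.1   0.79  0.4   1.51 -0.36  0.92 -1.91]
```

```bash
python3 -m creep '[{"jaw":-1,"xyz":[0,0,0],"angular":[0,0,0.04]},{"jaw":-1,"xyz":[0,0,0],"angular":[0,0,0.07]},{"jaw":-1,"xyz":[0,0,0],"angular":[0,0,0.07]},{"jaw":-1,"xyz":[0,0,0],"angular":[0,0,0.07]}]'
python3 - <<'E'
from h import *
go([635.9,-241.5,173],36.9-94)
M=[]
for i in range(6):
    im,d=viewer.get_image('scene'); M.append(ctrl.read_state()['torque'])
print(np.mean(M,0).round(3))
E
```

```text
clock: 13.02
eef_pos: [636.0, -241.1, 173.5]
tool_rot: [-3.14, -0.0, -1.024]
force: [-1.2, 0.1, 9.6]
width: 8.2
gripper_force: 60.6
shift [0.3 0.3 0.5] rot [-0.0011 -0.0004 -0.0273]
pos [ 636.  -241.1  173.5] [-1.7994e+02 -2.0000e-02 -5.8660e+01] F [-1.2  0.1  9.6] M [-0.07  0.25  0.12] w 8.2 61 t 13.025 q [ 0.09  0.79  0.42  1.51 -0.37  0.92 -1.97]
[-0.055  0.261  0.137]
```

```bash
python3 -m creep '[{"jaw":-1,"xyz":[0,0,0],"angular":[0,0,0.04]},{"jaw":-1,"xyz":[0,0,0],"angular":[0,0,0.08]},{"jaw":-1,"xyz":[0,0,0],"angular":[0,0,0.08]},{"jaw":-1,"xyz":[0,0,0],"angular":[0,0,0.08]}]'
python3 - <<'E'
from h import *
go([635.9,-241.5,173],36.9-94)
M=[]
for i in range(6):
    im,d=viewer.get_image('scene'); M.append(ctrl.read_state()['torque'])
print(np.mean(M,0).round(3))
E
```

```text
clock: 13.82
eef_pos: [635.9, -240.9, 173.5]
tool_rot: [-3.141, 0.0, -1.104]
force: [-1.7, 0.7, 10.5]
width: 8.4
gripper_force: 60.6
shift [0.5 0.3 0.5] rot [-1.000e-03  1.000e-04 -1.071e-01]
pos [ 635.9 -240.9  173.5] [-1.7994e+02  1.0000e-02 -6.3240e+01] F [-1.7  0.7 10.5] M [0.03 0.38 0.19] w 8.4 61 t 13.825 q [ 0.08  0.79  0.44  1.51 -0.39  0.93 -2.03]
[0.046 0.357 0.183]
```

```bash
python3 - <<'E'
from h import *
im,d=viewer.get_image('scene')
cv2.imwrite('pics/5.png',cv2.resize(im[110:260,290:440],(600,600),interpolation=cv2.INTER_CUBIC)[:,:,::-1])
E
```

```text
(no output)
```

View pics/5.png

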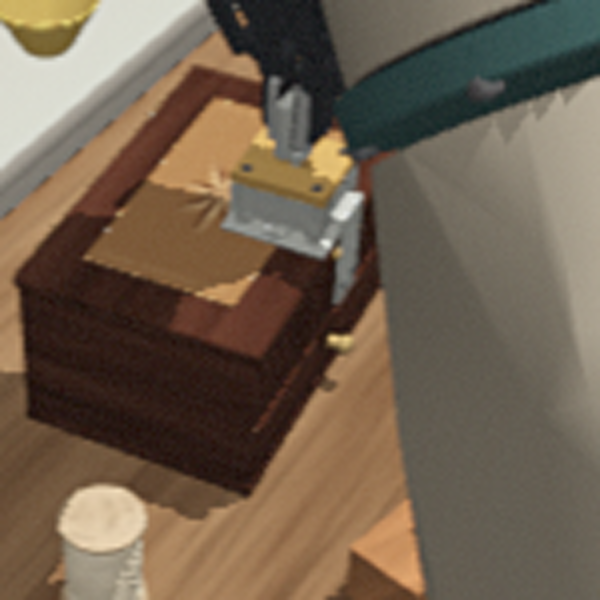

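The key stands upright in the lock (crop 290,150), its collar just above the plate, turned and held against the stop at 0.18 N m with about 10 N of push.

```bash
python3 -c "
from cell import ctrl
print(ctrl.finish_job())"
```

```text
the job is handed in; nothing more can be done
None
```

I've handed the job in with the flat-headed key fully home in the chest lock, upright, turned clockwise and still held. The hand turned about 1.75 rad and the torque rose past the spring's 0.13 N m to 0.18 N m, so I take it to be at the stop, though I couldn't see the plug itself. I never moved the round-headed key or touched anything else on the table, but the arm hid part of it in the last picture.

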